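Raise the counterweighted gate of a marking station and send the work piece through

ROBOT

A 6-joint arm with a two-finger parallel gripper is mounted at the origin on the work surface. World frame = base frame: x ahead of the robot, y to its left, z up, the work surface at z = 0. Lengths are in m, angles in rad, forces in N, time in s.
With the tool pointing down it reaches from about 0.35 to 0.975 m from the base axis. Payload 4.9 kg.
Tool frame: the origin (TCP) lies midway between the tips of the shut fingers; the grasp point (between the pads) lies 19 mm behind it; z points along the fingers, y is the line along which they close (so a half turn about z gives the same grasp; the last joint's range is limited). The gripper opens to 85 mm and grips with 20 to 120 N. Pads are 22 mm wide; open, the fingers measure 114 mm over their backs; the gripper's body (76 mm by 85 mm) begins 54 mm behind the grasp point. The pads swing forward as they close: fully open they stand 13 mm farther back than shut.
Start: joints at [-1.313, 0.053, 1.613, -0, 1.476, -0.119], TCP at [0.23, -0.581, 0.231] pointing down, gripper open.
Joint ranges: [-3.01, 3.01], [-1.01, 2.22], [0.06, 2.58], [-1.02, 4.17], [0.09, 2.62], [-3.14, 3.14]. Speed limits (rad/s): [2.57, 2.57, 3.14, 3.14, 3.14, 3.14].

INTERFACE

Orientations are given as a unit quaternion [x, y, z, w].
In Python, from cell import manip gives the robot as it stands. The module is installed in compiled form; this text tells all that it offers. Calls block until the motion is done:
- manip.movep(position, orientation): joint-space move of the TCP to a pose.
- manip.movel(position, frame=None, vel=0.15): straight line of the TCP; frame=None keeps the orientation; vel is the mean speed in m/s.
- manip.move_joints(angles): joint-space move.
- manip.release() and manip.gripper_close(): open the fingers fully, or close them until they stop; the grip force is fixed at half the most.
- manip.dwell(seconds).
- manip.solve_ik(position, orientation): joint angles nearest the present ones, or None.
- manip.get_obs(): the state.
- manip.snapshot(name): name is "scene" or "side" or "wrist"; returns (picture, depth): 384x512x3 uint8, blue, green, red; 384x512 float32, m along the optical axis (not along the pixel's ray), 0 where there is no reading.
- manip.calibration(name): a dict with "fx", "fy", "cx", "cy" (pixels), "dist_coeffs" ([k1, k2, p1, p2, k3] as OpenCV has them; the pictures are not rectified), "eye" and "attitude" of the camera in the world; the wrist camera has in their place "T_tool_cam" (4x4, takes a point from camera to tool coordinates, whose origin is the TCP and whose axes are the flange's). Camera axes: x right, y down, z forward; pixel columns grow to the right and rows downward; lengths in m; the calibration is good to about 2 mm. A picture is of the moment at which its call begins: read the wrist's pose just before it. calibration takes no time and is no camera call.
A pose or a line that the arm cannot do raises manip.IKError and nothing moves.
- manip.hand_in(): hands the job in; it is judged then, once.
Trained networks look in the newest picture that a camera, given by its name, has taken for a name from the list of things; names that differ only in an ending like _2 or _b are one class to them, and where a whole thing is asked for, a point or a joint stands for the part that bears it (a point fixed in the world has none). Each returns a list of dicts, best first, with "conf" (0 to 1); they miss things now and then, are a little off and sometimes report something else, mostly with a low value. They report only what shows in the picture. A call takes as long as a camera call. They do not tell look-alikes from the thing itself.
- manip.find_in(label, camera): "pixel" ([column, row] in pixels, amid what is visible of it).
The state is a dict: "time_s": time; "joint_pos": joint angles; "qvel": joint speeds; "tau": joint torques, N m; "position": TCP position; "tcp_rot": TCP orientation; "force": force on the tool from outside, world axes, zero at the start; "moment": the same for the moment, N m; "grip_width": opening from 0.0 (shut) to 1.0 (fully open); "gripper_force": force on a finger pad.
Only numpy, scipy, OpenCV 4.12 (cv2) and the standard library are available. Lean on these libraries where they do the work, as an engineer would, in place of code of your own. Each camera call takes 0.05 s, during which the arm holds its last target. There are 200 camera calls.

TASK

Push the marking station's counterweighted gate bar up with the fingertips until it tips past its balance point and stays fully raised by itself; only then push the carriage, by its upright end plate, along its rail until it is fully home, so that the insert standing on it goes through the open gate. Push only: do not grip anything, do not touch the insert, and leave all the other things where they stand.

Things in the scene. Friction and masses are not known exactly. Their poses are not given: they have to be found in the camera images.
- station: Fixed steel base plate 360 x 340 x 12 mm on the table, yaw to 0.4 rad. Origin on its underside, 20 mm right of its centre; x along the rail, away from the robot; y left; z up. In its frame, mm: gate pedestal (60 x 44, 130 high) at y 160; rail at y 60. Thin rest post, 102 high, at (0, -103). Stop block, 57 high, at x 77 to 117. Space before and under the bar is free from y -97 to 35.
- gate_hinge (a point): Point on the gate's hinge axis, which runs along the station's x; at (0, 160, 110) mm in the station frame, fixed, axes as the station's.
- gate (a joint): Angle of the gate bar (rad). 0: level, lying along -y across the rail on its rest post; grows as the free end rises; stop at 1.5, almost upright. A counterweight drum on a stalk behind the hinge makes it balance at about 0.83: below that it falls back to 0, past it it goes on to the stop by itself, damped. Lifting it from level takes about 2 to 3 N at bar_mid.
- bar_mid (a point): Point on the gate bar's centre line, 215 mm from the hinge, 55 mm from the free end; a good place to push from beneath. The bar is square steel, 16 x 16 mm, 270 mm from hinge to free end; level, its underside is 102 mm above the table. Moves with the bar; its y points along the bar to the hinge, z to the bar's upper side, x along the hinge axis.
- carriage (a joint): Travel of the carriage along the rail (m), to the station's +x: 0 at the start, stop (fully home) at 0.100. Slides with about 2 to 4 N and stays where it is left.
- end_plate (a point): Middle of the robot-side (-x) face of the carriage's upright end plate: the face to push on, 70 mm wide (y), from 20 to 88 mm above the table; plate 8 mm thick. The point is 65 mm above the table, at (-155, 60) mm in the station frame at the start, and moves with the carriage; axes as the station's.
- insert_mid (a point): Centre of the insert, a loose aluminium block 44 x 44 mm, 80 mm high, upright in a shallow pocket (6 mm rim) of the carriage, its top 112 mm above the table, higher than the level bar's underside. Its centre is 100 mm ahead (+x) of the end plate's pushed face. Not to be touched; it rides with the carriage.
- gauge_block: Bystander: loose steel block 45 x 22 x 30 mm high, on the station's far right corner; origin at its underside.
- socket: Bystander: loose round steel socket, 28 mm across, 36 mm high, on the station's far left corner; origin at its underside.
- drift: Bystander: upright brass cylinder, 22 mm across, 55 mm high, on the station's near left corner; origin at its underside.
- spray_can: Bystander: white can, 64 mm across, 190 mm high, on the table to the left; origin at its underside.
- oil_jar: Bystander: amber jar with black cap, 60 mm across, 75 mm high, on the table to the left; origin at its underside.
- caliper: Bystander: steel caliper, 220 mm long, lying flat on the table to the right; origin at its middle, on the table.
- insert: The same insert; origin at the centre of its underside.
Not all that is in view belongs to the job. There is more than one size of the insert; the job needs the largest.

How it is judged:
On the way, in this order (a step that is already met when the one before it is completed fails the run):
1. the gate bar stands raised by itself, untouched (value of joint gate above 1.3 rad and contact force between the fingers and gate below 0.2 N), for 0.3 s.
2. the carriage is fully home with the gate raised (value of joint gate above 1.3 rad and value of joint carriage above 0.094 m), for 0.2 s.
At the end, for the whole second after the job is handed in: The gate is at rest at more than 1.3 rad, the carriage has travelled more than 94 of its 100 mm, and the insert stands upright (within 0.1 rad) in its pocket on the carriage (within 10 mm) (all of step 2 and angle between insert_mid's own z axis and vertical below 0.1 rad and velocity of joint gate between -0.05 and 0.05 rad/s and x of insert_mid in the frame of end_plate between 0.09 and 0.11 m and y of insert_mid in the frame of end_plate between -0.01 and 0.01 m and z of insert_mid in the frame of end_plate between -0.003 and 0.017 m); the robot touches nothing.
It fails at once if the carriage is pushed (over 15 mm) before the gate is raised (value of joint carriage above 0.015 m and value of joint gate below 1.1 rad).
It fails at once if the insert is touched by the robot, lifted or tipped (contact force between any of the fingers, the arm and insert above 0.5 N or z of insert_mid in the frame of end_plate above 0.02 m or angle between insert_mid's own z axis and vertical above 0.3 rad).
It fails at once if the gate bar or the end plate is gripped between the fingers ((contact force between the fingers and gate above 1 N and x of the grasp point in the frame of bar_mid between -0.009 and 0.009 m and y of the grasp point in the frame of bar_mid between -0.06 and 0.2 m and z of the grasp point in the frame of bar_mid between -0.009 and 0.028 m) or (contact force between the fingers and carriage above 1 N and x of the grasp point in the frame of end_plate between -0.001 and 0.009 m and y of the grasp point in the frame of end_plate between -0.036 and 0.036 m and z of the grasp point in the frame of end_plate between -0.045 and 0.05 m)).
It fails at once if the gate or the carriage is forced with over 60 N (contact force between the fingers and gate above 60 N or contact force between the fingers and carriage above 60 N).
It fails at once if another thing is moved more than 20 mm (distance of any of gauge_block, socket, drift, spray_can, oil_jar, caliper from where it was at the start of the episode above 0.02 m).
It also fails if it takes over 56 s, if anything falls off the work surface, if the arm or the gripper's body presses on something with over 40 N, if the wrist force passes 120 N, or if a joint passes its speed limit or range.

## Working session

There is one attempt and no reset: what is moved stays moved. The work goes in short steps, each a Python script; the robot and the scene stay as the last script left them, time stands still between calls to the robot, and variables do not carry over. Pictures are saved under pics/ and viewed, at most 10 in all, crops included, and the job is handed in when it is done.

```bash
mkdir -p pics; cat > h.py <<'E'
import numpy as np, cv2
from scipy.spatial.transform import Rotation as R
from cell import manip
def cam(n):
    c=manip.calibration(n); K=np.array([[c['fx'],0,c['cx']],[0,c['fy'],c['cy']],[0,0,1]]); return c,K,np.array(c['dist_coeffs'])
def pose(n):
    c,K,d=cam(n); a=np.array(c['attitude']); 
    return (R.from_quat(a).as_matrix() if a.size==4 else a.reshape(3,3)), np.array(c['eye'])
def cloud(n,px,z):
    c,K,d=cam(n); r,e=pose(n)
    u=cv2.undistortPoints(np.array(px,float).reshape(-1,1,2),K,d)[:,0]
    z=np.asarray(z).reshape(-1,1); return np.hstack([u*z,z])@r.T+e
def proj(n,P):
    c,K,d=cam(n); r,e=pose(n)
    q=(np.array(P,float).reshape(-1,3)-e)@r
    return cv2.projectPoints(q,np.zeros(3),np.zeros(3),K,d)[0][:,0]
E
python3 - <<'E'
from h import *
for n in ['scene','side']:
    im,d=manip.snapshot(n); cv2.imwrite(f'pics/{n}0.png',im); np.save(f'{n}0.npy',d)
    c=manip.calibration(n); print(n,c['eye'],c['attitude'],c['fx'])
    for l in ['station','gate','bar_mid','carriage','end_plate','insert','gauge_block','socket','drift','spray_can','oil_jar','caliper']:
        for f in manip.find_in(l,n)[:2]:
            p=f['pixel']; z=d[min(383,int(p[1])),min(511,int(p[0]))]
            print(l,np.round(p),round(f['conf'],2),np.round(cloud(n,[p],[z])[0],3))
print(manip.get_obs()['time_s'])
E
```

```text
scene [1.24166513 0.04869102 0.95627311] [ 0.64043165  0.69407998 -0.2393835  -0.2253793 ] 465.45091934874597
station [278. 198.] 0.66 [0.522 0.044 0.015]
station [241. 235.] 0.58 [ 0.638 -0.038  0.011]
gate [286. 199.] 0.85 [0.522 0.065 0.012]
bar_mid [283. 203.] 0.62 [0.616 0.058 0.12 ]
carriage [264. 177.] 0.73 [0.47  0.005 0.032]
end_plate [264. 177.] 0.67 [0.471 0.006 0.033]
end_plate [400. 179.] 0.51 [0.481 0.345 0.071]
insert [261. 188.] 0.92 [0.569 0.004 0.113]
insert [215. 142.] 0.9 [ 0.379 -0.134  0.055]
gauge_block [178. 265.] 0.71 [ 0.748 -0.165  0.044]
socket [290. 281.] 0.6 [0.759 0.083 0.026]
drift [299. 181.] 0.46 [0.502 0.094 0.064]
spray_can [414. 195.] 0.9 [0.579 0.349 0.135]
oil_jar [399. 180.] 0.82 [0.48  0.342 0.067]
oil_jar [247. 237.] 0.51 [ 0.643 -0.023  0.012]
caliper [106. 210.] 0.97 [ 0.591 -0.383  0.008]
side [0.23526389 0.87866224 0.90780414] [-0.16413296  0.89230115 -0.4142394   0.07255851] 483.90842711738713
station [236. 208.] 0.65 [ 0.614 -0.017  0.013]
gate [218. 190.] 0.85 [0.6   0.119 0.191]
gate [217. 161.] 0.45 [ 0.73  -0.154  0.047]
bar_mid [218. 190.] 0.94 [0.599 0.121 0.195]
bar_mid [235. 338.] 0.57 [0.45  0.389 0.066]
carriage [271. 221.] 0.82 [0.503 0.015 0.031]
carriage [248. 202.] 0.28 [0.561 0.029 0.092]
end_plate [273. 220.] 0.89 [0.499 0.01  0.032]
insert [337. 199.] 0.65 [ 0.358 -0.113  0.05 ]
insert [250. 200.] 0.57 [0.556 0.027 0.1  ]
gauge_block [215. 163.] 0.43 [ 0.736 -0.156  0.036]
socket [174. 218.] 0.48 [0.741 0.096 0.034]
drift [266. 243.] 0.64 [0.484 0.107 0.049]
spray_can [192. 300.] 0.9 [0.534 0.393 0.155]
spray_can [218. 161.] 0.66 [ 0.729 -0.159  0.043]
oil_jar [233. 336.] 0.85 [0.453 0.39  0.072]
oil_jar [272. 216.] 0.19 [ 0.506 -0.003  0.033]
caliper [290. 141.] 0.85 [ 0.572 -0.383  0.009]
caliper [250. 200.] 0.62 [0.555 0.028 0.098]
1.3
```

View pics/scene0.png

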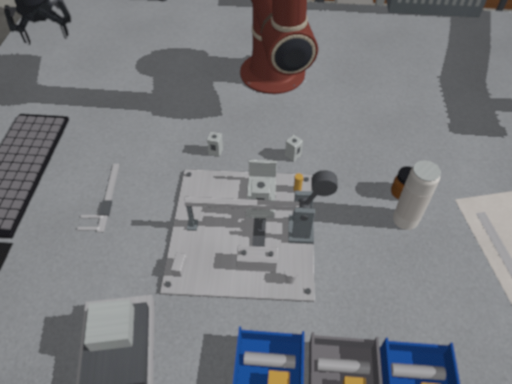

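View pics/side0.png

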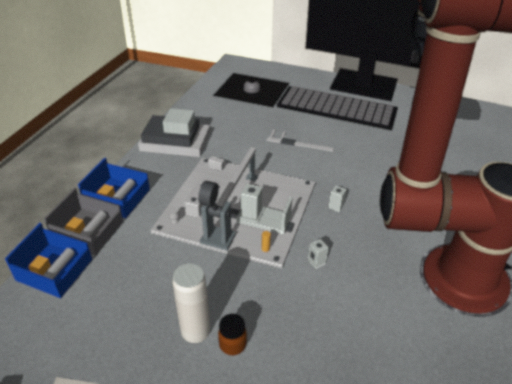

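The scene picture shows the plate at about (240,235), with the bar from (190,203) to the drum at (323,183). The end plate is at (262,168) and the insert on the carriage at (261,186). The two insert look-alikes at (215,143) and (293,148) stand on the table and are smaller; the one on the carriage fits the description. Next I fit the station pose and confirm in an enlarged crop.

```bash
cat > fit.py <<'E'
from h import *
from scipy.optimize import minimize
vv,uu=np.mgrid[0:384,0:512]; px=np.c_[uu.ravel(),vv.ravel()]
C={}
for n in ['scene','side']:
    d=np.load(f'{n}0.npy').ravel(); m=d>0
    P=np.full((len(d),3),np.nan); P[m]=cloud(n,px[m],d[m]); 
    box=(abs(P[:,0]-.6)<.3)&(abs(P[:,1])<.3); C[n]=P[box]
    print(n,'table z',np.median(C[n][abs(C[n][:,2])<.007][:,2]), 'plate z',np.median(C[n][abs(C[n][:,2]-.012)<.004][:,2]))
    Q=C[n]; pl=Q[(abs(Q[:,2]-.0125)<.005)]
    # densest rectangle 360x340
    def cost(p):
        c,s=np.cos(p[2]),np.sin(p[2]); l=(Q[:,:2]-p[:2])@np.array([[c,-s],[s,c]])
        ins=1/(1+np.exp((np.maximum(abs(l[:,0])-.18,abs(l[:,1]-.02)-.17))/.002))
        hi=(Q[:,2]>.007); ok=Q[:,2]<.02
        return -(ins*ok*np.where(hi,1,-1)).sum()
    best=min((minimize(cost,[x,y,t],method='Nelder-Mead',options=dict(xatol=1e-4,fatol=.1,initial_simplex=[[x,y,t],[x+.02,y,t],[x,y+.02,t],[x,y,t+.1]])) for x in(.6,.63) for y in(-.06,-.03,0) for t in(-.2,-.05,.1)),key=lambda r:r.fun)
    print(n,best.x,best.fun,len(pl))
    x,y,t=best.x;c,s=np.cos(t),np.sin(t); L=np.c_[(Q[:,:2]-[x,y])@np.array([[c,-s],[s,c]]),Q[:,2]]
    def st(name,m): 
        q=L[m]; print(name,len(q), np.round(np.percentile(q,[3,50,97],axis=0),3).tolist() if len(q) else '')
    st('bar top',(abs(L[:,2]-.118)<.006)&(L[:,1]<.02)&(L[:,1]>-.12)&(abs(L[:,0])<.03))
    st('insert top',(abs(L[:,2]-.112)<.006)&(abs(L[:,0]+.055)<.035)&(abs(L[:,1]-.06)<.04))
    st('endplate top',(abs(L[:,2]-.088)<.006)&(abs(L[:,0]+.15)<.03)&(abs(L[:,1]-.06)<.06))
    def W(p): p=np.array(p); return np.c_[p[:,0]*c-p[:,1]*s+x,p[:,0]*s+p[:,1]*c+y,p[:,2]]
    im=cv2.imread(f'pics/{n}0.png'); S=3
    u0,v0=(150,120) if n=='scene' else (140,140)
    cr=cv2.resize(im[v0:v0+190,u0:u0+190],None,fx=S,fy=S,interpolation=cv2.INTER_CUBIC)
    def poly(p,col): cv2.polylines(cr,[np.int32((proj(n,W(p))-[u0,v0]+.5)*S)],True,col,1)
    poly([[-.18,-.15,.012],[.18,-.15,.012],[.18,.19,.012],[-.18,.19,.012]],(0,0,255))
    poly([[-.008,-.11,.118],[.008,-.11,.118],[.008,.16,.118],[-.008,.16,.118]],(0,255,0))
    poly([[-.155,.025,.088],[-.155,.095,.088],[-.155,.095,.02],[-.155,.025,.02]],(255,0,0))
    poly([[-.077,.038,.112],[-.033,.038,.112],[-.033,.082,.112],[-.077,.082,.112]],(0,255,255))
    cv2.imwrite(f'pics/{n}_fit.png',cr)
a=cv2.imread('pics/scene_fit.png');b=cv2.imread('pics/side_fit.png')
cv2.imwrite('pics/fit.png',cv2.resize(np.hstack([a,b]),(800,400)))
E
python3 fit.py
```

```text
scene table z 0.001208050828209739 plate z 0.012928117996720667
scene [ 0.61746387 -0.05668785  0.02831702] -12279.283241918532 13360
bar top 414 [[-0.006, -0.105, 0.113], [0.003, -0.044, 0.119], [0.01, 0.016, 0.122]]
insert top 306 [[-0.075, 0.04, 0.108], [-0.051, 0.061, 0.113], [-0.031, 0.081, 0.117]]
endplate top 119 [[-0.154, 0.029, 0.082], [-0.147, 0.058, 0.088], [-0.144, 0.094, 0.092]]
side table z 0.000870310761355797 plate z 0.012424606888281398
side [ 0.61940948 -0.05525148  0.02734628] -6212.9741852028055 6971
bar top 190 [[-0.009, -0.103, 0.114], [-0.002, -0.041, 0.118], [0.007, 0.016, 0.121]]
insert top 231 [[-0.077, 0.043, 0.107], [-0.056, 0.066, 0.112], [-0.036, 0.085, 0.116]]
endplate top 75 [[-0.156, 0.029, 0.083], [-0.152, 0.064, 0.088], [-0.148, 0.098, 0.091]]
```

View pics/fit.png

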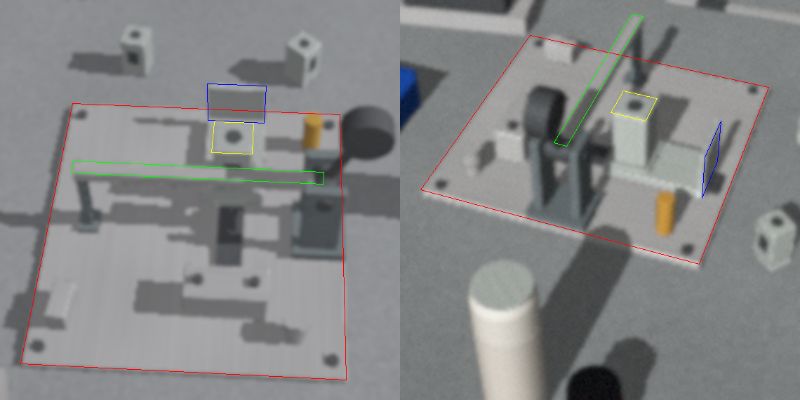

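The overlays match: station at about (0.619, -0.0555) with yaw 0.028, and the tall insert on the carriage is the right one. Now I check IK for a 30°-tilted approach under the bar and move to the pre-pose.

```bash
cat >> h.py <<'E'
S0=np.array([.6187,-.0555,0]); YAW=.028; RS=R.from_euler('z',YAW)
def W(p): return S0+RS.apply(p)
T=np.radians(30)
def tilt(sg): 
    z=np.array([np.cos(T),0,-np.sin(T)]); y=np.array([0,sg,0.]); return (RS*R.from_matrix(np.c_[np.cross(y,z),y,z])).as_quat()
def down(sg):
    z=np.array([0,0,-1.]); y=np.array([0,sg,0.]); return (RS*R.from_matrix(np.c_[np.cross(y,z),y,z])).as_quat()
def arc(th,r=.2,x=.015):
    h=.008+.0127*np.cos(th)+.0145*np.sin(th)
    return W([x,.16-r*np.cos(th)-h*np.sin(th),.110+r*np.sin(th)-h*np.cos(th)-(x+.008)*np.tan(T)])
def st(m=''):
    o=manip.get_obs(); print(m,round(o['time_s'],2),'p',np.round(RS.inv().apply(np.array(o['position'])-S0),4),'F',np.round(o['force'],1)); return o
E
python3 - <<'E'
from h import *
print(R.from_quat(manip.get_obs()['tcp_rot']).as_matrix().round(2).tolist())
for sg in (1,-1):
    for p in [W([-.09,-.04,.2]),W([-.06,-.04,.06]),W([.015,-.04,.06]),arc(0),arc(.6),arc(1.1),W([-.15,.045,.30])]:
        q=manip.solve_ik(p,tilt(sg)); print(sg,np.round(p,3),None if q is None else np.round(q,2))
    for x in(-.19,-.06):
        q=manip.solve_ik(W([x,.06,.05]),down(sg)); print('down',None if q is None else np.round(q,2))
manip.gripper_close(); st()
E
```

```text
[[0.93, 0.37, -0.0], [0.37, -0.93, -0.0], [-0.0, -0.0, -1.0]]
1 [ 0.53  -0.098  0.2  ] [-0.59 -0.71  2.49  0.97  0.66 -2.78]
1 [ 0.56  -0.097  0.06 ] [-0.54 -0.22  2.46  1.71  0.49  2.68]
1 [ 0.635 -0.095  0.06 ] [-0.44 -0.02  2.28  1.85  0.42  2.59]
1 [ 0.635 -0.095  0.076] [-0.44 -0.06  2.29  1.76  0.41  2.69]
1 [ 0.634 -0.075  0.188] [-0.39 -0.33  2.28  1.12  0.4  -2.87]
1 [ 0.632 -0.01   0.263] [-0.23 -0.48  2.25  0.6   0.41 -2.27]
1 [ 0.467 -0.015  0.3  ] None
down [-0.18 -0.25  2.22 -0.    1.18 -1.78]
down [-0.13  0.08  1.91 -0.    1.16 -1.73]
-1 [ 0.53  -0.098  0.2  ] [-0.59 -0.71  2.49  0.97  0.66  0.37]
-1 [ 0.56  -0.097  0.06 ] [-0.54 -0.22  2.46  1.71  0.49 -0.46]
-1 [ 0.635 -0.095  0.06 ] [-0.44 -0.02  2.28  1.85  0.42 -0.55]
-1 [ 0.635 -0.095  0.076] [-0.44 -0.06  2.29  1.76  0.41 -0.46]
-1 [ 0.634 -0.075  0.188] [-0.39 -0.33  2.28  1.12  0.4   0.27]
-1 [ 0.632 -0.01   0.263] [-0.23 -0.48  2.25  0.6   0.41  0.87]
-1 [ 0.467 -0.015  0.3  ] None
down [-0.18 -0.25  2.22 -0.    1.18  1.37]
down [-0.13  0.08  1.91 -0.    1.16  1.41]
 2.07 p [-0.4033 -0.5145  0.2313] F [-0.6  0.1  0.5]
```

```bash
python3 - <<'E'
from h import *
q=tilt(-1)
manip.movep(W([-.09,-.04,.2]),q); st('pre')
manip.movel(W([-.06,-.04,.06])); st('low')
im,d=manip.snapshot('side'); 
im2,d2=manip.snapshot('scene')
f=lambda i,u,v:cv2.resize(i[v:v+200,u:u+200],(400,400),interpolation=cv2.INTER_CUBIC)
cv2.imwrite('pics/low.png',np.hstack([f(im2,140,90),f(im,150,100)]))
E
```

```text
pre 4.09 p [-0.0896 -0.0408  0.201 ] F [ 0.6  0.7 -0.5]
low 5.2 p [-0.0597 -0.0404  0.0605] F [-0.7  0.5  1. ]
```

View pics/low.png

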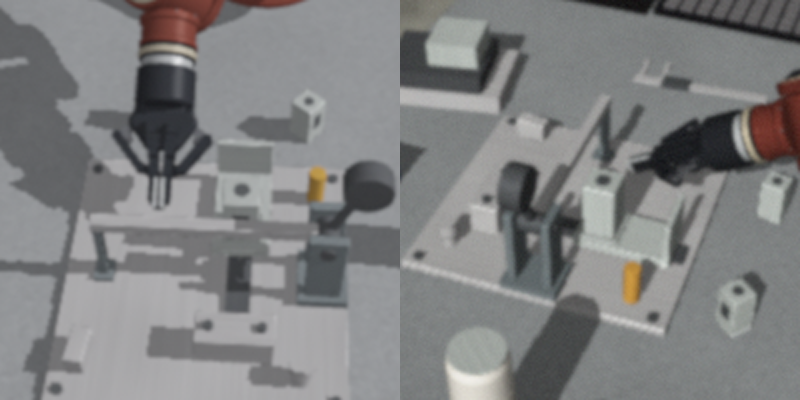

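The side crop shows the fingertips in front of the bar and everything clear. The scene crop shows the shut gripper's knuckles standing out about 55 mm each side near (205,140), close to the end plate at (218,150). I shift right to r = 0.215, then push up along the arc.

```bash
python3 - <<'E'
from h import *
r,x=.215,.012
manip.movel(W([-.06,.16-r,.06])); 
manip.movel(W([x,.16-r,.06]),vel=.1); st('under')
for th in np.r_[0,.05,np.arange(.15,1.11,.1)]:
    manip.movel(arc(th,r,x),vel=.08); o=st(f'{th:.2f}')
    if np.abs(o['force']).max()>25: print('stop'); break
manip.dwell(.5)
im,d=manip.snapshot('side'); im2,d2=manip.snapshot('scene')
f=lambda i,u,v:cv2.resize(i[v:v+200,u:u+200],(400,400),interpolation=cv2.INTER_CUBIC)
cv2.imwrite('pics/up.png',np.hstack([f(im2,140,90),f(im,150,60)]))
st()
E
```

```text
under 6.42 p [ 0.0114 -0.0546  0.0595] F [-0.2  0.2 -0.3]
0.00 6.79 p [ 0.0115 -0.055   0.0776] F [-0.3  0.  -0.4]
0.05 7.07 p [ 0.0112 -0.0556  0.0866] F [-1.3  0.2 -2.4]
0.15 7.47 p [ 0.0118 -0.056   0.1076] F [ 0.2 -0.3 -2.4]
0.25 7.88 p [ 0.012  -0.0543  0.1282] F [ 1.  -0.6 -2.1]
0.35 8.28 p [ 0.012  -0.0507  0.1485] F [ 0.4 -1.  -1.6]
0.45 8.69 p [ 0.012  -0.045   0.1686] F [ 0.5 -1.3 -1.1]
0.55 9.1 p [ 0.012  -0.0373  0.1881] F [ 0.2 -1.2 -1.6]
0.65 9.52 p [ 0.012  -0.0276  0.2069] F [-0.2 -0.7 -0.9]
0.75 9.93 p [ 0.012  -0.0159  0.2248] F [-0.3 -1.2 -0.3]
0.85 10.35 p [ 0.0119 -0.0024  0.2415] F [-0.5 -0.7 -0.4]
0.95 10.78 p [0.0119 0.0128 0.2569] F [ 0.8 -0.3 -1. ]
1.05 11.2 p [0.0119 0.0296 0.2709] F [0.3 0.2 0.8]
 11.8 p [0.012  0.0297 0.2716] F [ 0.4 -0.2 -1. ]
```

View pics/up.png

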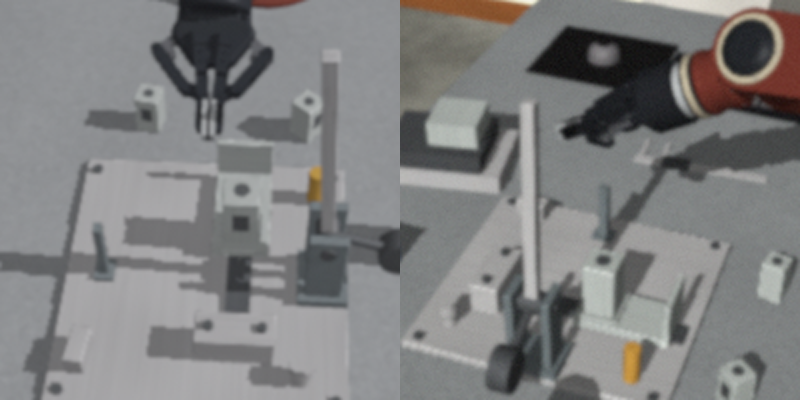

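The scene crop shows the bar upright at (330,140), and the side crop shows it at (530,190), clear of the fingers. Now I retreat and push the carriage.

```bash
python3 - <<'E'
from h import *
manip.movel(W([-.10,.03,.275]))
manip.movep(W([-.195,.06,.20]),down(-1)); st('above')
manip.movel(W([-.195,.06,.05])); st('low')
for x in [-.175,-.165,-.155,-.14,-.12,-.10,-.085,-.078]:
    manip.movel(W([x,.06,.05]),vel=.06); o=st(f'{x}')
    if np.abs(o['force']).max()>20: print('stop');break
im,d=manip.snapshot('side'); im2,d2=manip.snapshot('scene')
f=lambda i,u,v:cv2.resize(i[v:v+200,u:u+200],(400,400),interpolation=cv2.INTER_CUBIC)
cv2.imwrite('pics/push.png',np.hstack([f(im2,140,90),f(im,150,80)]))
E
```

```text
above 13.49 p [-0.1947  0.0604  0.1992] F [ 0.8 -0.2  0.8]
low 14.64 p [-0.1942  0.0598  0.051 ] F [0.3 0.5 0.3]
-0.175 15.12 p [-0.1748  0.06    0.0502] F [ 0.3  0.8 -0.3]
-0.165 15.44 p [-0.1648  0.06    0.05  ] F [-0.2  0.6  0.3]
-0.155 15.76 p [-0.1545  0.06    0.0501] F [ 0.8  0.1 -0.3]
-0.14 16.16 p [-0.1392  0.06    0.0502] F [-0.   0.2 -0.3]
-0.12 16.64 p [-0.1192  0.0599  0.0502] F [ 0.1 -0.5  0.4]
-0.1 17.12 p [-0.0993  0.0599  0.0502] F [-0.1 -0.1  0. ]
-0.085 17.52 p [-0.0842  0.0599  0.0502] F [-0.3 -0.3  0.3]
-0.078 17.79 p [-0.0774  0.0599  0.0502] F [-0.7  0.1 -0.5]
```

View pics/push.png

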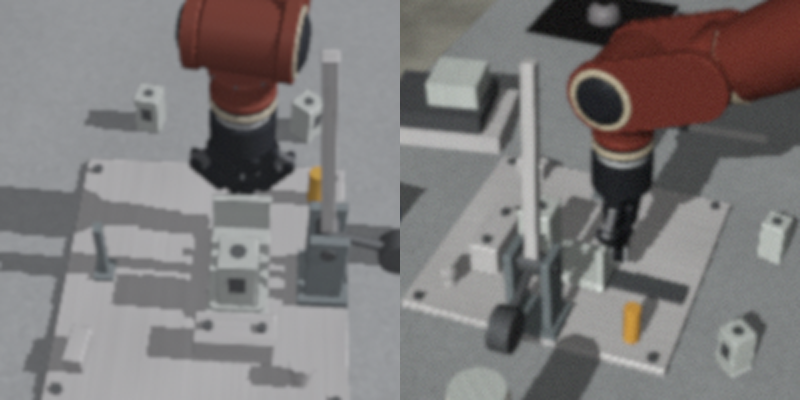

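The scene crop shows the carriage following, with the insert at (237,265) past the raised bar and the end plate at (240,210). I go on in 1.5 mm steps until I feel the stop.

```bash
python3 - <<'E'
from h import *
for x in np.arange(-.0765,-.050,.0015):
    manip.movel(W([x,.06,.05]),vel=.03); o=st(f'{x:.4f}')
    if RS.inv().apply(o['force'])[0]<-7: print('stop');break
manip.dwell(.4); st('held')
manip.movel(W([-.11,.06,.05])); manip.movel(W([-.13,.06,.25])); st('away')
d={}
for n in ['scene','side']:
    im,dd=manip.snapshot(n); d[n]=im; v,u=np.nonzero(dd>0)
    P=RS.inv().apply(cloud(n,np.c_[u,v],dd[v,u])-S0)
    for nm,c,w in [('endplate top',(-.05,.06,.088),.03),('insert top',(.045,.06,.112),.03)]:
        m=(abs(P[:,0]-c[0])<w)&(abs(P[:,1]-c[1])<.05)&(abs(P[:,2]-c[2])<.006); print(n,nm,m.sum(),np.percentile(P[m],[3,50,97],axis=0).round(3).tolist() if m.any() else '')
f=lambda i,u,v:cv2.resize(i[v:v+200,u:u+200],(400,400),interpolation=cv2.INTER_CUBIC)
cv2.imwrite('pics/end.png',np.hstack([f(d['scene'],140,90),f(d['side'],150,80)]))
E
```

```text
-0.0765 18.14 p [-0.0765  0.06    0.05  ] F [-0.3  0.6  0.2]
-0.0750 18.39 p [-0.0752  0.06    0.0499] F [-1.3  0.6 -0.3]
-0.0735 18.64 p [-0.0735  0.06    0.0499] F [-1.  -0.4 -0.6]
-0.0720 18.89 p [-0.0719  0.06    0.0499] F [ 0.3 -0.4 -1.3]
-0.0705 19.14 p [-0.0703  0.06    0.05  ] F [-1.4  0.2 -0.2]
-0.0690 19.39 p [-0.0688  0.06    0.05  ] F [-0.5 -0.3  0.4]
-0.0675 19.64 p [-0.0673  0.06    0.0501] F [-0.2 -0.1 -0.5]
-0.0660 19.89 p [-0.0658  0.06    0.05  ] F [ 0.6 -1.   0.2]
-0.0645 20.14 p [-0.0649  0.06    0.05  ] F [-3.9 -0.4  2.3]
-0.0630 20.39 p [-0.065   0.06    0.0499] F [-10.6  -1.3   5.7]
stop
held 20.79 p [-0.0649  0.06    0.0499] F [-10.8  -0.4   7.1]
away 22.75 p [-0.1305  0.0601  0.2487] F [0.2 0.  0.2]
scene endplate top 129 [[-0.056, 0.028, 0.084], [-0.049, 0.059, 0.088], [-0.046, 0.092, 0.091]]
scene insert top 360 [[0.024, 0.039, 0.107], [0.047, 0.059, 0.113], [0.066, 0.08, 0.116]]
side endplate top 74 [[-0.055, 0.031, 0.083], [-0.052, 0.064, 0.088], [-0.047, 0.097, 0.091]]
side insert top 101 [[0.022, 0.042, 0.107], [0.051, 0.066, 0.112], [0.065, 0.085, 0.116]]
```

View pics/end.png

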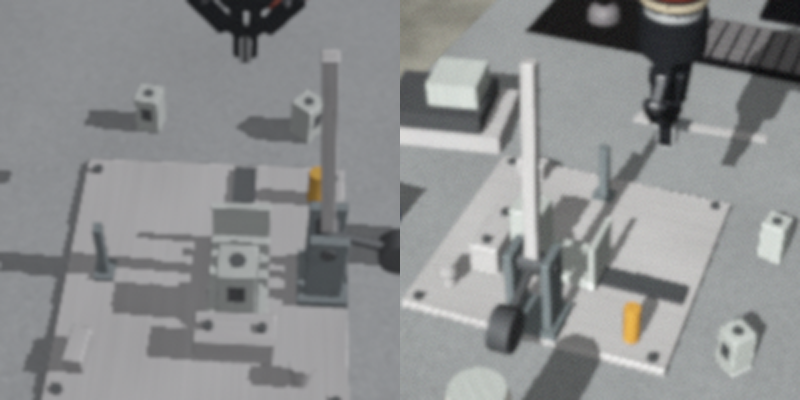

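The crops show the bar still upright at (330,140) and the carriage against the stop, having travelled about 100 mm. The insert stands upright at (238,275), the arm is clear and the bystanders in view have not moved.

```bash
python3 -c "
from cell import manip
print(manip.hand_in())"
```

```text
the job is handed in; nothing more can be done
None
```

I handed the job in: the gate stands raised by itself, the carriage is home against its stop (about 100 mm of travel), and the insert is upright on it. The hand-in call returned no verdict.

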